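Slide the tray of turned finials across the chip gap into the lathe bay

ROBOT

A 6-joint arm with a two-finger parallel gripper is mounted at the origin on the work surface. World frame = base frame: x ahead of the robot, y to its left, z up, the work surface at z = 0. Lengths are in m, angles in degrees, forces in N, time in s.
With the tool pointing down it reaches from about 0.375 to 0.925 m from the base axis. Payload 5.7 kg.
Tool frame: the origin (TCP) lies midway between the tips of the shut fingers; the grasp point (between the pads) lies r.hold_point_z behind it (r.hold_point_z is the distance from the TCP to the grasp point, in m); z points along the fingers, y is the line along which they close (so a half turn about z gives the same grasp; the last joint's range is limited). The gripper opens to 88 mm and grips with 3 to 60 N. Pads are 20 mm wide; open, the fingers measure 115 mm over their backs; the gripper's body (75 mm by 178 mm) begins 61 mm behind the grasp point.
Start: joints at [-76.037, 20.558, 86.54, -0, 72.909, -6.595], TCP at [0.211, -0.562, 0.223] pointing down, gripper open.
Joint ranges: [-170.27, 170.27], [-57.76, 135], [12.27, 136.19], [-55.21, 235.2], [11.17, 155.16], [-170.74, 170.74]. Speed limits (degrees/s): [136.94, 136.94, 180, 180, 180, 180].

INTERFACE

Orientations are given as a 3x3 rotation matrix whose columns are the frame's x, y, z axes.
In Python, from station import r gives the robot as it stands.
- The arm moves only by the shell command python3 -m jog 'ROWS'. ROWS is JSON, a list of rows, each a list of 5 numbers: the shift along the tool's x, y, z normalised to -1 to 1, where 1 is 400 mm, then the turn about the tool's z normalised to -1 to 1, where 1 is 90 degrees, then the opening, from -1 (shut) to 1 (fully open), so that 0 is half open. In form: [[x, y, z, spin, claw], ...]. A call has 1 to 5 rows; each row is the pose to reach, as a shift and turn from the pose commanded when the call began, along the tool's axes at that moment; what a row does not reach only later rows make up. A row lasts 1/10 s, in which the tool goes at most 50 mm and 8.59 degrees, less where a joint would pass 70% of its speed; a pose out of reach is approached as far as the arm can. A call with a number of a shift or a turn outside -1 to 1 is refused whole. A call with a gripper value outside its range is refused whole. The fingers move at their own pace and stop on an object; the grip force is fixed at half the most. Time passes only in rows, so rows that repeat a pose let the fingers close. It gives the time, the measured TCP pose, the force, the opening and the grip force at its end, in the units of the state.
- r.observe(): the state, without advancing time (a new reading comes with each control period).
- r.camera(name): name is "scene" or "side" or "wrist"; returns a dict with "frame" (384x512x3 uint8, red, green, blue), "depth" (384x512 float32, m along the optical axis (not along the pixel's ray), 0 where there is no reading), "mtx" (3x3 intrinsics, pixels), "view" (4x4, takes a point from world to camera coordinates); the wrist camera has in their place "hand_eye" (4x4, takes a point from camera to tool coordinates, whose origin is the TCP and whose axes are the flange's). Camera axes: x right, y up, looking along -z (the intrinsics and any distortion apply to the point x, -y, -z); pixel columns grow to the right and rows downward; lengths in m; the calibration is good to about 2 mm. A picture is of the moment at which its call begins: read the wrist's pose just before it.
- r.job_done(): hands the job in; it is judged then, once.
The state is a dict: "clock": time; "joints": joint angles; "qvel": joint speeds; "joint_torque": joint torques, N m; "tcp_pos": TCP position; "eef_rot": TCP orientation; "force": force on the tool from outside, world axes, zero at the start; "ft_torque": the same for the moment, N m; "width": finger opening in m; "grip_force": force on a finger pad.
Only numpy, scipy, OpenCV 4.12 (cv2) and the standard library are available. Lean on these libraries where they do the work, as an engineer would, in place of code of your own. Each camera call takes 0.05 s, during which the arm holds its last target. There are 200 camera calls.

TASK

Take the wooden tray by its upright grip and slide it off the plywood feed board, across the open gap and between the rails of the steel bay, until its nose bears gently on the sprung buffer and pushes it in a little; then let go, leaving it resting on the bay floor against the buffer. Slide it, do not carry it: keep it low and level the whole way, so that it does not sag into the gap, and do not ram it into the bay or the buffer. The two turned finials must stay standing in it, and everything else on the bench stays where it is.

Things in the scene. Friction and masses are not known exactly. Their poses are not given: they have to be found in the camera images.
- tray_grip (a point): Grip point of the dark-wood tray: mid-thickness of its upright grip plate, 50 mm above the tray's underside, 32 mm ahead of the tail's outer face, 148 mm behind the nose's. The plate, 60 mm wide (x) and 12 mm thick (y), stands across the tray and reaches 76 mm above the underside. Axes are the tray's: nose at -y, z up.
- tray: The loose tray, one rigid piece, 180 mm long (y), 130 wide (x), floor 6 mm, rim 18 mm high and 6 thick; origin at the centre of its underside (grip point at y +58 mm). It weighs 0.37 to 0.52 kg with its load. The load stands in the nose half: merely pushed, it tips into the gap, so the grip must hold it level. The tray must not rise over 15 mm.
- feed: Fixed plywood feed board that the tray starts on, 280 (x) by 260 (y) mm; origin on the bench under its centre, flat top 60 mm higher. The tray leaves over its -y edge, 130 mm from the origin. The tray starts within 35 mm of its middle along y, 12 mm along x, 0.12 rad turned.
- bay: Fixed dark steel bay beyond the feed board's -y edge and parallel to it, across an open gap of 95 to 112 mm. Deck 200 (x) by 260 (y) mm; origin under its centre, deck top 60 mm above the origin, level with the feed board's top or up to 3 mm lower. The tray enters along -y, centred on x 0, over the edge at y +130 mm.
- bay_mouth (a point): Middle of the bay's entry edge, at deck height; axes as the bay's. From 30 mm inside it, 200 mm long aluminium rails stand with inner faces at x +-69 mm (4 mm free each side of the tray), flared at the entry to about +-86 mm. Lips on the rails overhang the tray's rim: undersides 27 mm above the deck, inner edges at x +-61 mm.
- stop: Steel block fixed at the bay's far end, 70 x 30 x 34 mm; origin on the deck under its centre, face to the tray at y +15 mm. A sprung buffer with a black rubber head (18 mm, 11 mm above the deck, x 0) stands 10 to 35 mm out of that face, set anew each time, not measured: find it by feel. It yields 0.4 mm per N, 8 mm in all; over 15 N is ramming. Let go, the tray stays by its friction, 1 to 3 N.
- finial0: Turned wooden finial standing loose on the tray's floor, base 36 mm diameter, 78 mm tall, in the nose half of the tray, 98 mm ahead of the grip point and 30 mm to its -x side; origin at the centre of its base, z up.
- finial1: The same, 30 mm to the +x side.
- tin: Bystander: small metal tin, 40 mm diameter, 35 mm tall, on the feed board's +x margin beside the tray; origin at the centre of its base.
- sander: Bystander: cork sanding block 30 x 70 x 25 mm on the feed board's -x margin; origin at the centre of its underside.
- mallet: Bystander: hammer lying at the back of the bench.
- glue: Bystander: white glue bottle, 60 mm diameter, 150 mm tall, at the back of the bench.
- wax: Bystander: amber jar, 70 mm diameter, 70 mm tall, at the back of the bench.
- chisel: Bystander: turning tool with dark wooden handle, 240 mm long, lying on the left of the bench.
- blank: Bystander: square dark wood blank 45 x 200 x 45 mm at the back of the bench.
There are look-alikes about, which are no part of the job. Leave any green or white look-alike of the tray alone.

How it is judged:
By the outcome, as a careful person would: the job done as asked, in the order asked, and still so for the second after the job is handed in, with the robot touching nothing.
It also fails if it takes over 58 s, if anything falls off the work surface, if the arm or the gripper's body presses on something with over 40 N, if the wrist force passes 120 N, or if a joint passes its speed limit or range.

## Working session

There is one attempt and no reset: what is moved stays moved. The work goes in short steps, Python scripts to look and compute and a shell command to move; the robot and the scene stay as the last step left them, time stands still between calls to the robot, and variables do not carry over. Pictures are saved under pics/ and viewed, at most 10 in all, crops included, and the job is handed in when it is done.

```bash
mkdir -p pics; cat > h.py <<'E'
import numpy as np, cv2
from station import r
def snap(n):
    s=r.observe(); c=r.camera(n); c['s']=s; return c
def pts(c):
    h,w=c['depth'].shape; K=c['mtx']; v,u=np.mgrid[:h,:w]; d=c['depth']
    P=np.stack([(u-K[0,2])/K[0,0]*d,-(v-K[1,2])/K[1,1]*d,-d,np.ones_like(d)],-1)
    if 'view' in c: M=np.linalg.inv(c['view'])
    else:
        T=np.eye(4);T[:3,:3]=c['s']['eef_rot'];T[:3,3]=c['s']['tcp_pos']; M=T@c['hand_eye']
    return (P@M.T)[...,:3]
def save(c,n): cv2.imwrite('pics/'+n,c['frame'][...,::-1])
E
ls; python3 - <<'E'
from h import *
s=r.observe(); print({k:np.round(v,3).tolist() for k,v in s.items()}, r.hold_point_z)
for n in('scene','side'):
    c=snap(n); save(c,n+'0.png'); np.savez(n+'0.npz',P=pts(c),f=c['frame'],mtx=c['mtx'],view=c['view'])
E
```

```text
h.py
pics
{'clock': 0.0, 'joints': [-76.036, 20.595, 86.605, 0.003, 72.923, -6.594], 'qvel': [-0.027, 0.031, -0.092, -0.015, 0.021, 0.005], 'joint_torque': [-0.101, -51.408, -27.223, 0.028, -0.105, 0.004], 'tcp_pos': [0.211, -0.561, 0.222], 'eef_rot': [[0.936, 0.351, -0.0], [0.351, -0.936, 0.002], [0.0, -0.002, -1.0]], 'force': [0.22, -0.771, -0.065], 'ft_torque': [0.026, -0.026, 0.025], 'grip_force': 0.235, 'width': 0.088} 0.0187
```

View pics/scene0.png

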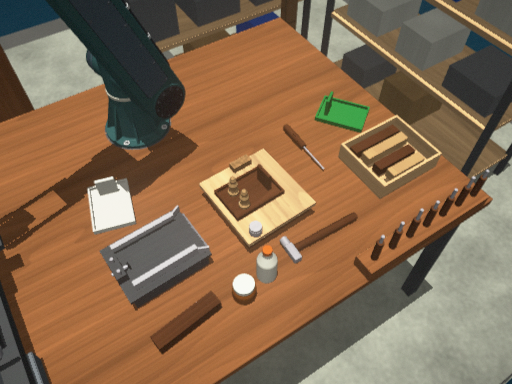

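View pics/side0.png

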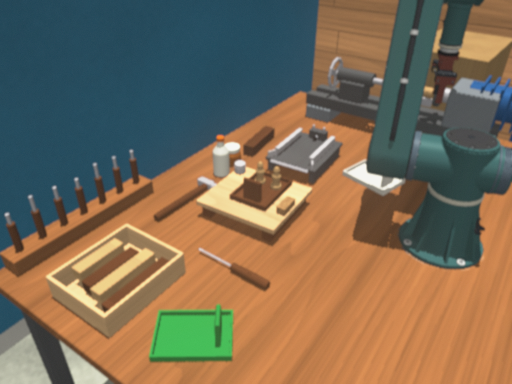

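The scene view shows three candidates: the dark tray on the feed board (250,192), a green look-alike (342,112), and a white one (110,205). I choose the dark one, which holds the finials at (233,187) and (244,198) and faces the bay at (155,255). Next I'll check it in a close crop and measure.

```bash
python3 - <<'E'
from h import *
d=np.load('scene0.npz');P=d['P'];f=d['f']
a=f[145:245,190:320]; b=f[200:310,95:225]
A=cv2.resize(a[...,::-1],(780,600),interpolation=3); cv2.imwrite('pics/trayc.png',A)
def rect(P,m,n):
    q=P[m][:,:2].astype(np.float32); print(n,len(q),cv2.minAreaRect(q),P[m][:,2].mean())
# board regions by height
for n in('scene0','side0'):
    d=np.load(n+'.npz');P=d['P'];f=d['f'].astype(int)
    z=P[...,2]
    m=(abs(z-.06)<.008)&(P[...,0]>.2)&(P[...,0]<.9)&(abs(P[...,1])<.6)
    k,l,st,ce=cv2.connectedComponentsWithStats(m.astype(np.uint8))
    for i in range(1,k):
        if st[i,4]>500:
            rect(P,l==i,n+str(ce[i].round()))
    for nm,lo,hi in(('top',.128,.147),):
        m=(z>lo)&(z<hi)&(P[...,0]>.25)&(P[...,0]<.8)&(abs(P[...,1])<.5)
        k,l,st,ce=cv2.connectedComponentsWithStats(m.astype(np.uint8))
        for i in range(1,k):
            if st[i,4]>5: print(nm,ce[i].round(),st[i,4],P[l==i].mean(0).round(4))
E
```

```text
scene0[262. 198.] 3515 ((0.5437890887260437, 0.1776607185602188), (0.28544533252716064, 0.26344266533851624), 3.397634744644165) 0.05980155618928218
scene0[249. 193.] 805 ((0.5291891098022461, 0.15896686911582947), (0.11579590290784836, 0.16591748595237732), 3.1339399814605713) 0.06505918333300985
scene0[157. 254.] 4010 ((0.5620721578598022, -0.18246425688266754), (0.20610247552394867, 0.2652301788330078), 2.978853225708008) 0.058047163253752795
top [264. 171.] 71 [0.5332 0.2122 0.1337]
top [232. 180.] 36 [0.5106 0.1119 0.1368]
top [244. 192.] 36 [0.57   0.1154 0.1376]
top [268. 255.] 24 [0.7845 0.058  0.1398]
side0[304. 152.] 1403 ((0.558121383190155, -0.1819707304239273), (0.20024368166923523, 0.272116482257843), 1.9775030612945557) 0.057037399049345246
side0[251. 202.] 2546 ((0.5423155426979065, 0.17886154353618622), (0.2836554944515228, 0.2655738592147827), 3.513749599456787) 0.05884193221965336
top [220. 141.] 33 [0.7688 0.07   0.1383]
top [260. 165.] 29 [0.5626 0.1217 0.1343]
top [276. 170.] 28 [0.503  0.1185 0.1353]
top [252. 181.] 63 [0.5289 0.2164 0.1323]
```

View pics/trayc.png

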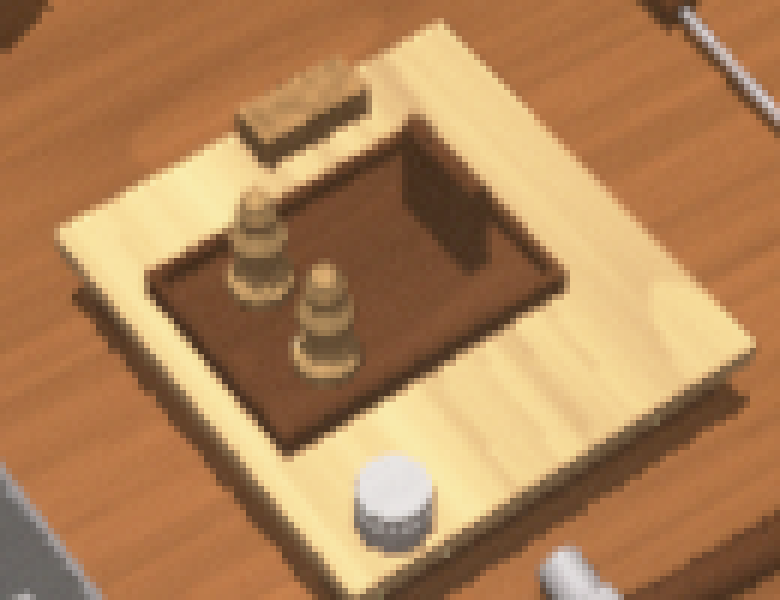

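The crop confirms the dark tray, with its upright plate at crop (450,195) and the two finials at the nose. The tin and sander stand clear on the margins. The geometry matches the given sizes. Next I'll move over the bay for a closer look.

```bash
cat >> h.py <<'E'
def go(p,yaw):
    s=r.observe(); R=np.array(s['eef_rot']); d=R.T@(np.array(p)-s['tcp_pos'])/.4
    y=np.degrees(np.arctan2(R[1,0],R[0,0])); print('row',d.round(4),'spin',round((y-yaw)/90,4),'dist',np.linalg.norm(d)*400)
E
python3 -c "
from h import *
go([.50,-.2,.36],3.3)"
```

```text
row [ 0.9946 -0.5916 -0.3439] spin 0.1918 dist 482.91757561025247
```

```bash
python3 -m jog '[[0.995,-0.592,-0.344,0.192,1],[0.995,-0.592,-0.344,0.192,1],[0.995,-0.592,-0.344,0.192,1],[0.995,-0.592,-0.344,0.192,1],[0.995,-0.592,-0.344,0.192,1]]'; python3 -c "
from h import *
go([.50,-.2,.36],3.3)"
```

```text
clock: 0.6
tcp_pos: [0.3608, -0.3734, 0.2939]
eef_rot: [[0.998, 0.057, -0.0], [0.057, -0.998, 0.0], [-0.0, -0.001, -1.0]]
force: [0.6, -0.8, -0.3]
width: 0.088
grip_force: 0.0
row [ 0.3719 -0.4132 -0.165 ] spin -0.0005 dist 231.96457967871936
```

```bash
python3 -m jog '[[0.36,-0.41,-0.165,0,1],[0.36,-0.41,-0.165,0,1],[0.36,-0.41,-0.165,0,1],[0.36,-0.41,-0.165,0,1],[0.36,-0.41,-0.165,0,1]]'; python3 -c "
from h import *
c=snap('wrist'); save(c,'w1.png'); P=pts(c); np.savez('w1.npz',P=P,f=c['frame'])
print(P[::95,::127].round(3))
go([.50,.15,.36],3.3)"
```

```text
clock: 1.1
tcp_pos: [0.4964, -0.2004, 0.3607]
eef_rot: [[0.998, 0.059, 0.002], [0.059, -0.998, 0.0], [0.002, -0.0, -1.0]]
force: [0.3, -1.0, -0.8]
width: 0.0881
grip_force: 0.0
[[[ 0.721  0.221 -0.002]
  [ 0.733  0.019 -0.   ]
  [ 0.745 -0.181 -0.001]
  [ 0.757 -0.382 -0.001]
  [ 0.761 -0.568  0.019]]

 [[ 0.575  0.188  0.064]
  [ 0.589  0.027 -0.001]
  [ 0.598 -0.19   0.056]
  [ 0.615 -0.405  0.001]
  [ 0.628 -0.621  0.   ]]

 [[ 0.433  0.194  0.083]
  [ 0.422  0.034 -0.   ]
  [ 0.436 -0.199 -0.002]
  [ 0.45  -0.433 -0.001]
  [ 0.481 -0.585  0.09 ]]

 [[ 0.523 -0.14   0.462]
  [ 0.521 -0.166  0.456]
  [ 0.524 -0.198  0.457]
  [ 0.525 -0.23   0.457]
  [ 0.531 -0.255  0.464]]

 [[ 0.517 -0.154  0.481]
  [ 0.564 -0.197  0.522]
  [ 0.519 -0.199  0.48 ]
  [ 0.564 -0.197  0.522]
  [ 0.522 -0.243  0.481]]]
row [ 0.057  -0.8696  0.0055] spin 0.0021 dist 348.5922469634482
```

View pics/w1.png

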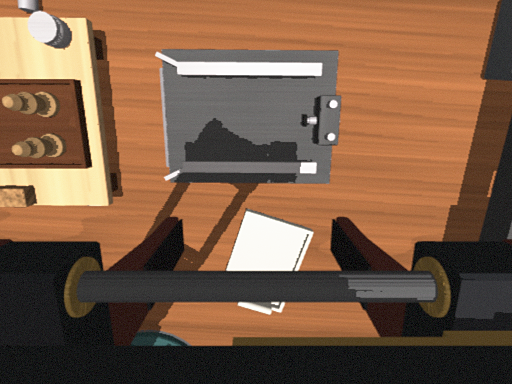

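The wrist view shows the whole bay: the rails run along rows ~70 and ~168, the stop and buffer are at (325,120), and the feed edge is at column ~108. Now I'll fit it.

```bash
cat > fit.py <<'E'
from h import *
def fit(P,f,box):
    u0,u1,v0,v1=box
    Q=P.copy(); M=np.zeros(Q.shape[:2],bool); M[v0:v1,u0:u1]=1
    return Q,M
def rr(P,m,n):
    q=P[m][:,:2].astype(np.float32); c,s,a=cv2.minAreaRect(q); print(n,len(q),np.round(c,4),np.round(s,4),round(a,2),'z',np.median(P[m][:,2]).round(4))
E
python3 - <<'E'
from fit import *
d=np.load('w1.npz');P=d['P'];f=d['f'].astype(int)
Q,M=fit(P,f,(145,345,40,190)); z=P[...,2]
rr(P,M&(z>.045),'bay all')
rr(P,M&(abs(z-.057)<.006),'deck')
def comps(m,n,k0=25):
    k,l,st,ce=cv2.connectedComponentsWithStats(m.astype(np.uint8))
    for i in range(1,k):
        if st[i,4]>k0: print(ce[i].round()); rr(P,l==i,n)
comps(M&(z>.07),'raised')
Q,M=fit(P,f,(0,130,0,215))
m=M&(abs(z-.06)<.004); rr(P,m,'feed'); 
# edges: feed -y edge line and bay +y edge line
def edge(cols,rows,thr,n):
    pts=[]
    for v in rows:
        zz=z[v,cols[0]:cols[1]]; b=zz>thr
        k=np.where(b[1:]!=b[:-1])[0]
        if len(k)==1:
            u=cols[0]+k[0]+(0 if b[k[0]] else 1); pts.append(P[v,u,:2])
    pts=np.array(pts,np.float32); l=cv2.fitLine(pts,cv2.DIST_HUBER,0,.01,.01).ravel(); print(n,len(pts),l.round(4),'ang',np.degrees(np.arctan2(l[1],l[0])))
edge((98,150),range(100,165),.04,'feededge')
edge((140,185),range(75,160),.04,'bayedge')
comps(M&(z>.115),'tall',15)
comps(M&(z>.073)&(z<.082),'rim',25)
E
```

```text
bay all 23156 [ 0.5611 -0.1833] [0.2004 0.2724] 2.96 z 0.0572
deck 18041 [ 0.5611 -0.1826] [0.2004 0.2652] 2.96 z 0.0569
[244.  68.]
raised 1970 [ 0.604  -0.1651] [0.2314 0.0802] 89.58 z 0.0879
[326. 119.]
raised 1280 [ 0.5653 -0.258 ] [0.0684 0.1228] 3.53 z 0.0908
[245. 167.]
raised 1554 [ 0.5186 -0.1695] [0.083  0.2325] 6.93 z 0.0879
feed 9619 [0.5442 0.1332] [0.2804 0.1733] 2.62 z 0.059
feededge 47 [0.9988 0.0489 0.5284 0.0474] ang 2.8028007
bayedge 76 [ 0.9988  0.0491  0.5683 -0.0482] ang 2.8137977
[ 16. 102.]
tall 410 [ 0.57   -0.0364] [0.023  0.3198] 1.87 z 0.1322
[ 25. 148.]
tall 362 [0.5065 0.1119] [0.0225 0.0181] 19.21 z 0.1327
[60. 34.]
rim 142 [0.6611 0.0848] [0.0198 0.0394] 73.33 z 0.0781
[ 54. 123.]
rim 1180 [0.5345 0.1318] [0.1293 0.135 ] 3.34 z 0.0767
[ 47. 104.]
rim 287 [0.5652 0.1128] [0.0267 0.0345] 87.77 z 0.0777
[ 54. 145.]
rim 256 [0.5063 0.1104] [0.0334 0.0274] 5.54 z 0.0778
[ 22. 194.]
rim 117 [0.4314 0.173 ] [0.0511 0.0236] 57.5 z 0.0782
```

```bash
python3 -m jog '[[0.057,-0.8,0,0,1],[0.057,-0.8,0,0,1],[0.057,-0.8,0,0,1],[0.057,-0.8,0,0,1],[0.057,-0.8,0,0,1]]';python3 -m jog '[[0,-0.18,0,0,1],[0,-0.18,0,0,1],[0,-0.18,0,0,1]]'; python3 -c "
from h import *
c=snap('wrist'); save(c,'w2.png'); P=pts(c); np.savez('w2.npz',P=P,f=c['frame'])"
```

```text
clock: 1.65
tcp_pos: [0.4974, 0.0482, 0.3593]
eef_rot: [[0.998, 0.057, -0.0], [0.057, -0.998, -0.0], [-0.0, 0.0, -1.0]]
force: [1.8, -0.4, -0.2]
width: 0.0881
grip_force: 0.0
clock: 1.95
tcp_pos: [0.4931, 0.121, 0.3592]
eef_rot: [[0.998, 0.061, -0.001], [0.061, -0.998, 0.001], [-0.001, -0.001, -1.0]]
force: [-0.4, -0.5, -0.9]
width: 0.0879
grip_force: 0.0
```

View pics/w2.png

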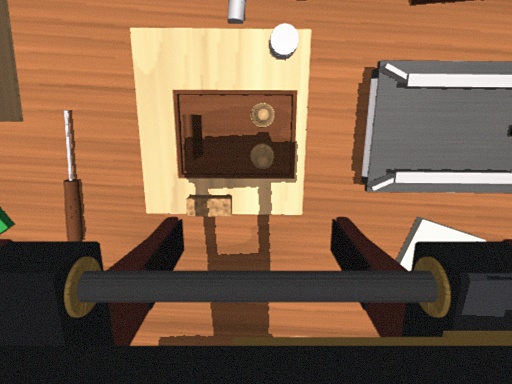

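The wrist is now above the tray: the plate is at (195,135), the finials at (262,115) and (262,157), and the rim box runs from (175,90) to (297,178). I'll fit its pose.

```bash
python3 - <<'E'
from fit import *
d=np.load('w2.npz');P=d['P'];z=P[...,2]
def comps(m,n,k0=25):
    k,l,st,ce=cv2.connectedComponentsWithStats(m.astype(np.uint8))
    for i in range(1,k):
        if st[i,4]>k0: print(ce[i].round()); rr(P,l==i,n); print(P[l==i].mean(0).round(4))
Q,M=fit(P,0,(125,315,20,190))
rr(P,M&(abs(z-.06)<.004),'feed')
Q,M=fit(P,0,(165,305,82,186))
comps(M&(z>.126),'tall'); rr(P,M&(z>.071)&(z<.081),'rim')
Q,M=fit(P,0,(180,208,105,170)); comps(M&(z>.125),'plate')
Q,M=fit(P,0,(360,512,50,200)); rr(P,M&(abs(z-.057)<.003),'deckpart')
E
```

```text
feed 16615 [0.5632 0.1793] [0.2379 0.2604] 3.22 z 0.0591
[262. 114.]
tall 218 [0.566 0.118] [0.0199 0.0194] 3.54 z 0.1379
[0.5657 0.1181 0.1387]
[188. 137.]
tall 453 [0.5307 0.1725] [0.0597 0.0957] 0.47 z 0.134
[0.5311 0.212  0.1368]
[262. 161.]
tall 196 [0.5285 0.1153] [0.0657 0.0201] 3.32 z 0.1382
[0.5074 0.1148 0.1408]
rim 2177 [0.533  0.1563] [0.1295 0.1805] 3.5 z 0.0769
[188. 137.]
plate 463 [0.5307 0.1725] [0.0597 0.0957] 0.47 z 0.134
[0.5311 0.2119 0.1366]
deckpart 15272 [ 0.5612 -0.172 ] [0.2008 0.2402] 3.56 z 0.0571
```

```bash
python3 -c "
from h import *
go([.5298,.2138,.17],3.4)"
```

```text
row [ 0.1054 -0.2308  0.4729] spin 0.0004 dist 214.65357556280446
```

```bash
python3 -m jog '[[0.105,-0.231,0.1,0,1],[0.105,-0.231,0.22,0,1],[0.105,-0.231,0.34,0,1],[0.105,-0.231,0.473,0,1],[0.105,-0.231,0.473,0,1]]';python3 -m jog '[[0,0,0,0,1],[0,0,0,0,1]]'; python3 -c "
from h import *
go([.5298,.2138,.0915],3.4)"
```

```text
clock: 2.5
tcp_pos: [0.5295, 0.2114, 0.167]
eef_rot: [[0.998, 0.056, -0.003], [0.056, -0.998, -0.002], [-0.004, 0.001, -1.0]]
force: [0.1, 0.5, -0.8]
width: 0.0878
grip_force: 0.0
clock: 2.7
tcp_pos: [0.5309, 0.2118, 0.1707]
eef_rot: [[0.998, 0.056, -0.001], [0.056, -0.998, -0.001], [-0.001, 0.001, -1.0]]
force: [0.2, -1.0, -0.6]
width: 0.0876
grip_force: 0.0
row [-0.0022 -0.0054  0.1979] spin -0.0022 dist 79.21405135091518
```

```bash
python3 -m jog '[[-0.002,-0.005,0.07,-0.002,1],[-0.002,-0.005,0.13,-0.002,1],[-0.002,-0.005,0.17,-0.002,1],[-0.002,-0.005,0.198,-0.002,1],[-0.002,-0.005,0.198,-0.002,1]]';python3 -m jog '[[0,0,0,0,1],[0,0,0,0,0.5]]'; python3 -c "
from h import *
for n in ('wrist',):
  c=snap(n); save(c,'w3.png')
P=pts(c); z=P[...,2]; f=c['frame']
go([.5298,.2138,.0915],3.4)"
```

```text
clock: 3.2
tcp_pos: [0.5304, 0.2147, 0.0921]
eef_rot: [[0.998, 0.06, 0.001], [0.06, -0.998, 0.0], [0.001, -0.0, -1.0]]
force: [-0.2, -0.6, -0.2]
width: 0.0878
grip_force: 0.0
clock: 3.4
tcp_pos: [0.5309, 0.2154, 0.0929]
eef_rot: [[0.998, 0.06, 0.003], [0.06, -0.998, 0.001], [0.003, -0.001, -1.0]]
force: [-0.1, -1.0, 1.1]
width: 0.083
grip_force: 0.0
row [-0.0025  0.0039  0.003 ] spin 0.0006 dist 2.2005970608356327
```

View pics/w3.png

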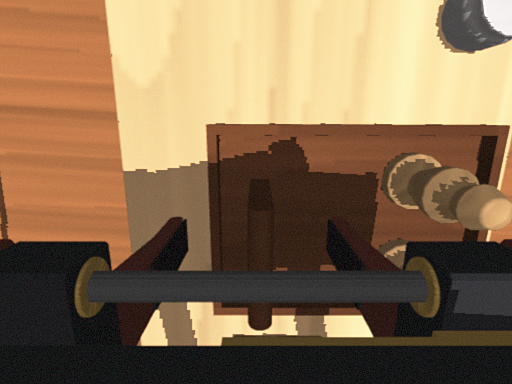

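The plate (column ~260) is centred between the fingers, so I'll close on it.

```bash
python3 -m jog '[[0,0.001,0.002,0,-0.3],[0,0.001,0.002,0,-0.5],[0,0.001,0.002,0,-0.6],[0,0.001,0.002,0,-0.65],[0,0.001,0.002,0,-0.7]]';python3 -m jog '[[0,0,0,0,-1],[0,0,0,0,-1],[0,0,0,0,-1],[0,0,0,0,-1]]'
```

```text
clock: 3.95
tcp_pos: [0.5296, 0.2149, 0.0905]
eef_rot: [[0.998, 0.06, -0.0], [0.06, -0.998, 0.0], [-0.0, -0.0, -1.0]]
force: [-0.3, -0.1, -0.2]
width: 0.0393
grip_force: 0.0
clock: 4.35
tcp_pos: [0.5296, 0.2147, 0.0905]
eef_rot: [[0.998, 0.06, -0.0], [0.06, -0.998, -0.0], [-0.0, 0.0, -1.0]]
force: [0.3, -1.9, -1.0]
width: 0.0115
grip_force: 30.0
```

Gripped: width 11.5 mm, 30 N. I'll lift 1 mm and begin the slide, correcting sideways while still on the board.

```bash
python3 -m jog '[[0,0,-0.0025,0,-1],[0.003,0.01,-0.0025,0.002,-1],[0.006,0.025,-0.0025,0.004,-1],[0.010,0.045,-0.0025,0.004,-1],[0.014,0.065,-0.0025,0.004,-1]]';python3 -m jog '[[0.003,0.02,0,0,-1],[0.0067,0.04,0,0,-1],[0.0067,0.06,0,0,-1],[0.0067,0.08,0,0,-1],[0.0067,0.095,0,0,-1]]';python3 -m jog '[[0,0,0,0,-1],[0,0,0,0,-1]]'; python3 - <<'E'
from h import *
for n in('side','scene'):
    c=snap(n);P=pts(c);np.savez(n+'4.npz',P=P,f=c['frame'])
    if n=='side': cv2.imwrite('pics/s4.png',cv2.resize(c['frame'][100:260,170:380,::-1],(788,600),interpolation=3))
s=r.observe();print(s['tcp_pos'],s['force'],s['ft_torque'],s['width'])
E
```

```text
clock: 4.85
tcp_pos: [0.5368, 0.1884, 0.0913]
eef_rot: [[0.999, 0.054, -0.0], [0.054, -0.999, -0.0], [-0.0, 0.0, -1.0]]
force: [0.1, 0.1, -5.7]
width: 0.0119
grip_force: 30.0
clock: 5.35
tcp_pos: [0.5415, 0.1506, 0.0915]
eef_rot: [[0.999, 0.054, -0.0], [0.054, -0.999, 0.0], [-0.0, -0.0, -1.0]]
force: [-0.1, 0.1, -6.0]
width: 0.0116
grip_force: 30.0
clock: 5.55
tcp_pos: [0.5415, 0.1514, 0.0916]
eef_rot: [[0.999, 0.054, -0.0], [0.054, -0.999, 0.0], [0.0, -0.0, -1.0]]
force: [0.7, -0.8, -4.7]
width: 0.012
grip_force: 30.0
[0.54151766 0.15172471 0.09156316] [-0.36603648  0.48527574 -4.32540791] [ 0.27448534  0.0497771  -0.06289407] 0.01202988610492068
```

View pics/s4.png

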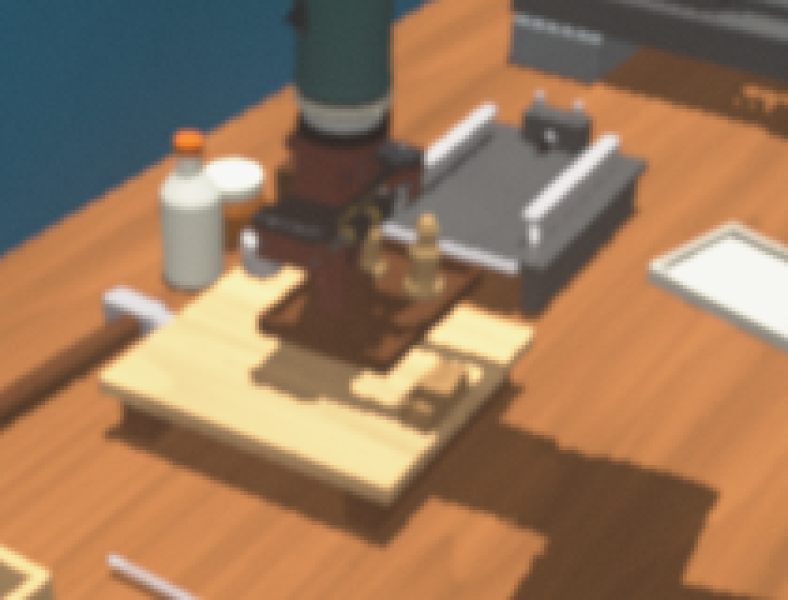

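The tray is carried level: the finials are upright, and the measured load of 4–6 N matches its weight. Now I'll check the rail centreline and the finial heights.

```bash
python3 - <<'E'
from h import *
c0=np.array([.5611,-.1828])
for yaw in(2.9,3.2):
  a=np.radians(yaw); R=np.array([[np.cos(a),np.sin(a)],[-np.sin(a),np.cos(a)]])
  for n in('w1','w2','scene0','scene4','side0'):
    P=np.load(n+'.npz')['P']; q=(P[...,:2]-c0)@R.T; z=P[...,2]
    o=[]
    for y0,y1 in((-60,0),(0,60)):
      for sg in(-1,1):
        m=(z>.083)&(z<.093)&(sg*q[...,0]>.05)&(sg*q[...,0]<.085)&(q[...,1]>y0/1e3)&(q[...,1]<y1/1e3)
        x=q[m][:,0]; o+= [len(x)]+list(np.percentile(x,[3,97]).round(4)) if len(x)>10 else [0]
    print(yaw,n,o)
for n in('scene0','scene4','side0','side4'):
    P=np.load(n+'.npz')['P'];z=P[...,2]
    m=(z>.12)&(z<.148)&(P[...,0]>.46)&(P[...,0]<.63)&(P[...,1]<.16)&(P[...,1]>.03)
    k,l,st,ce=cv2.connectedComponentsWithStats(m.astype(np.uint8))
    for i in range(1,k):
        if st[i,4]>12: print(n,ce[i].round(),st[i,4],P[l==i].mean(0).round(4),P[l==i][:,2].max())
E
```

```text
2.9 w1 [433, np.float64(-0.0762), np.float64(-0.0609), 556, np.float64(0.0611), np.float64(0.0764), 441, np.float64(-0.0766), np.float64(-0.0614), 546, np.float64(0.0614), np.float64(0.0762)]
2.9 w2 [421, np.float64(-0.0767), np.float64(-0.0612), 402, np.float64(0.0619), np.float64(0.0765), 434, np.float64(-0.076), np.float64(-0.0609), 543, np.float64(0.0613), np.float64(0.0768)]
2.9 scene0 [111, np.float64(-0.0768), np.float64(-0.0587), 134, np.float64(0.0619), np.float64(0.078), 106, np.float64(-0.0774), np.float64(-0.0586), 123, np.float64(0.0612), np.float64(0.0791)]
2.9 scene4 [111, np.float64(-0.0779), np.float64(-0.0592), 128, np.float64(0.0617), np.float64(0.0778), 103, np.float64(-0.0766), np.float64(-0.0604), 128, np.float64(0.0616), np.float64(0.0792)]
2.9 side0 [37, np.float64(-0.0773), np.float64(-0.0603), 34, np.float64(0.0612), np.float64(0.0763), 35, np.float64(-0.078), np.float64(-0.0617), 36, np.float64(0.0605), np.float64(0.0761)]
3.2 w1 [436, np.float64(-0.0763), np.float64(-0.061), 565, np.float64(0.0609), np.float64(0.0762), 439, np.float64(-0.0765), np.float64(
[... 707 characters left out ...]
64(0.0609), np.float64(0.0763), 36, np.float64(-0.078), np.float64(-0.0615), 38, np.float64(0.0606), np.float64(0.0763)]
scene0 [233. 180.] 44 [0.5115 0.1122 0.1342] 0.1435974122227317
scene0 [244. 193.] 44 [0.5704 0.1155 0.1347] 0.14577434248390309
scene4 [251. 187.] 67 [0.5593 0.1465 0.132 ] 0.14204026268601022
scene4 [217. 191.] 44 [0.5219 0.0501 0.1354] 0.14581886999767946
scene4 [228. 205.] 51 [0.5822 0.0535 0.1346] 0.14638942724258164
side0 [260. 165.] 38 [0.5624 0.1226 0.1323] 0.14732409231926902
side0 [276. 170.] 37 [0.5031 0.1189 0.1328] 0.14476020923723065
side4 [283. 161.] 38 [0.5145 0.056  0.1331] 0.14349194019856248
side4 [265. 173.] 59 [0.5244 0.1504 0.1322] 0.14793975392549108
```

The centreline is confirmed within 0.5 mm and the tray is level. I'll carry on across the gap, adding 1.8 mm sideways.

```bash
python3 -m jog '[[0.002,0.01,0,0,-1],[0.0045,0.03,0,0,-1],[0.0045,0.05,0,0,-1],[0.0045,0.07,0,0,-1],[0.0045,0.09,0,0,-1]]';python3 -m jog '[[0,0.02,0,0,-1],[0,0.04,0,0,-1],[0,0.06,0,0,-1],[0,0.08,0,0,-1],[0,0.095,0,0,-1]]';python3 -m jog '[[0,0.005,0,0,-1],[0,0.005,0,0,-1]]'; python3 - <<'E'
from h import *
s=r.observe();p=s['tcp_pos'];a=np.radians(3.05);d=p[:2]-np.array([.5611,-.1828])
print('bay xy',d@[np.cos(a),np.sin(a)],d@[-np.sin(a),np.cos(a)],s['force'])
c=snap('side'); cv2.imwrite('pics/s5.png',cv2.resize(c['frame'][100:230,230:400,::-1],(785,600),interpolation=3))
E
```

```text
clock: 6.15
tcp_pos: [0.5453, 0.1147, 0.0915]
eef_rot: [[0.999, 0.054, -0.0], [0.054, -0.999, -0.0], [-0.0, 0.0, -1.0]]
force: [0.7, -0.2, -5.1]
width: 0.0117
grip_force: 30.0
clock: 6.65
tcp_pos: [0.5474, 0.0769, 0.0915]
eef_rot: [[0.999, 0.054, -0.0], [0.054, -0.999, 0.0], [-0.0, -0.0, -1.0]]
force: [-0.1, 0.0, -5.7]
width: 0.0122
grip_force: 30.0
clock: 6.85
tcp_pos: [0.5475, 0.0754, 0.0915]
eef_rot: [[0.999, 0.053, 0.0], [0.053, -0.999, 0.0], [0.0, -0.0, -1.0]]
force: [1.0, -0.9, -5.1]
width: 0.012
grip_force: 30.0
bay xy 0.00013600488778218266 0.25852928301789785 [ 1.01096421 -0.86939738 -5.13459714]
```

View pics/s5.png

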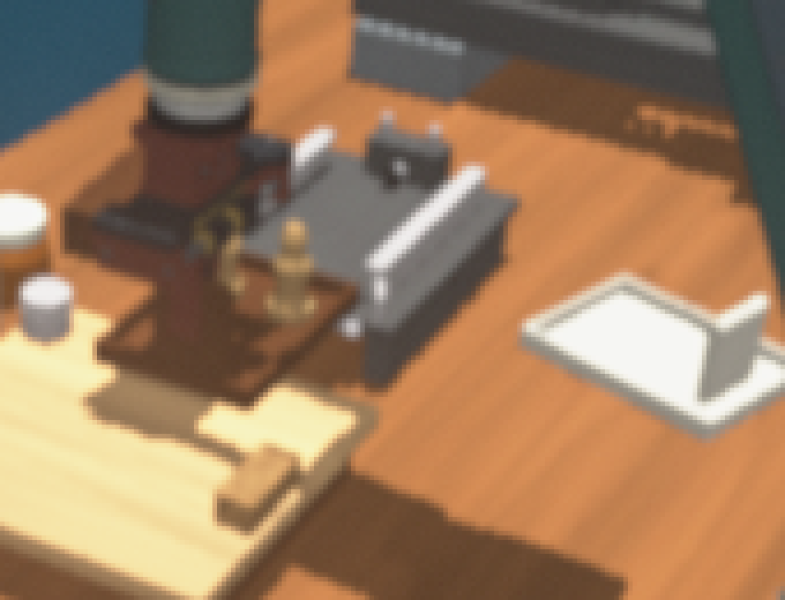

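The tray is level and on the axis, with its nose just past the bay edge. Now I'll take it slowly between the rails.

```bash
python3 -m jog '[[0,0.01,0,0,-1],[0,0.025,0,0,-1],[0,0.04,0,0,-1],[0,0.055,0,0,-1],[0,0.07,0,0,-1]]';python3 -m jog '[[0,0.015,0,0,-1],[0,0.03,0,0,-1],[0,0.045,0,0,-1],[0,0.06,0,0,-1],[0,0.075,0,0,-1]]';python3 -m jog '[[0,0.015,0,0,-1],[0,0.03,0,0,-1],[0,0.045,0,0,-1],[0,0.06,0,0,-1],[0,0.075,0,0,-1]]'; python3 -m jog '[[0,0.015,0,0,-1],[0,0.03,0,0,-1],[0,0.045,0,0,-1],[0,0.06,0,0,-1],[0,0.075,0,0,-1]]'; cat > st.py <<'E'
from h import *
s=r.observe();p=s['tcp_pos'];a=np.radians(3.05);d=p[:2]-np.array([.5611,-.1828])
print('bay xy',d@[np.cos(a),np.sin(a)],d@[-np.sin(a),np.cos(a)],'z',p[2],s['force'],s['ft_torque'])
E
python3 st.py
```

```text
clock: 7.4
tcp_pos: [0.549, 0.0471, 0.0915]
eef_rot: [[0.999, 0.054, -0.0], [0.054, -0.999, 0.0], [-0.0, -0.0, -1.0]]
force: [0.4, -0.3, -4.7]
width: 0.0117
grip_force: 30.0
clock: 7.9
tcp_pos: [0.5506, 0.0172, 0.0915]
eef_rot: [[0.999, 0.054, -0.0], [0.054, -0.999, 0.0], [-0.0, -0.0, -1.0]]
force: [0.7, -0.5, -5.3]
width: 0.0117
grip_force: 30.0
clock: 8.4
tcp_pos: [0.5522, -0.0127, 0.0915]
eef_rot: [[0.999, 0.054, -0.0], [0.054, -0.999, 0.0], [-0.0, -0.0, -1.0]]
force: [0.3, -0.8, -5.8]
width: 0.0121
grip_force: 30.0
clock: 8.9
tcp_pos: [0.5538, -0.0427, 0.0915]
eef_rot: [[0.999, 0.054, 0.0], [0.054, -0.999, 0.0], [0.0, -0.0, -1.0]]
force: [0.2, -0.0, -5.6]
width: 0.012
grip_force: 30.0
bay xy 0.00021419752400108326 0.1403061516310676 z 0.09149966474132412 [ 0.24416845 -0.00890123 -5.62106483] [0.26985284 0.0455192  0.00055614]
```

```bash
python3 -m jog '[[0,0.015,0,0,-1],[0,0.03,0,0,-1],[0,0.045,0.002,0,-1],[0,0.06,0.004,0,-1],[0,0.07,0.005,0,-1]]'; python3 -m jog '[[0,0,0.001,0,-1],[0,0,0.001,0,-1],[0,0,0.001,0,-1]]';python3 -m jog '[[0,0,0.001,0,-1],[0,0,0.001,0,-1],[0,0,0.001,0,-1]]';python3 st.py
```

```text
clock: 9.4
tcp_pos: [0.5553, -0.0707, 0.0894]
eef_rot: [[0.999, 0.054, -0.0], [0.054, -0.999, 0.0], [-0.0, -0.0, -1.0]]
force: [0.2, -0.2, -5.8]
width: 0.012
grip_force: 30.0
clock: 9.7
tcp_pos: [0.5552, -0.0699, 0.089]
eef_rot: [[0.999, 0.054, -0.0], [0.054, -0.999, 0.0], [-0.0, -0.0, -1.0]]
force: [0.2, -0.9, -5.2]
width: 0.0119
grip_force: 30.0
clock: 10.0
tcp_pos: [0.5553, -0.07, 0.0887]
eef_rot: [[0.999, 0.054, -0.0], [0.054, -0.999, 0.0], [-0.0, -0.0, -1.0]]
force: [0.0, -0.9, -5.1]
width: 0.0123
grip_force: 30.0
bay xy 0.0001921494220191582 0.11297633425427701 z 0.08870048941176865 [ 0.00996564 -0.8981155  -5.12996325] [ 0.27587067  0.03369038 -0.02871204]
```

```bash
for i in 1 2 3; do python3 -m jog '[[0,0,0.0008,0,-1],[0,0,0.0008,0,-1],[0,0,0.0008,0,-1]]' | grep -E 'pos|force:'; done; python3 st.py
```

```text
tcp_pos: [0.5554, -0.0701, 0.0884]
force: [0.3, -0.2, -5.3]
grip_force: 30.0
tcp_pos: [0.5554, -0.0701, 0.0883]
force: [-0.9, 1.7, -1.8]
grip_force: 30.0
tcp_pos: [0.5555, -0.0701, 0.0883]
force: [-2.2, 1.8, 4.7]
grip_force: 30.0
bay xy 0.0003831132952721501 0.11279708726002668 z 0.08833313968128943 [-2.23011381  1.84143446  4.6810373 ] [ 0.26903034  0.53813433 -0.02176787]
```

The tray is resting on the deck. I'll ease the press and creep toward the buffer, watching the force.

```bash
python3 -m jog '[[0,0,-0.0006,0,-1],[0,0,-0.0006,0,-1],[0,0,-0.0006,0,-1]]'| grep -E 'pos|force:'; python3 -m jog '[[0,0.01,0,0,-1],[0,0.02,0,0,-1],[0,0.03,0,0,-1],[0,0.04,0,0,-1],[0,0.05,0,0,-1]]' | grep -E 'pos|force:'; python3 -m jog '[[0,0.004,0,0,-1],[0,0.0075,0,0,-1]]' | grep -E 'pos|force:'; python3 st.py;  python3 -m jog '[[0,0.0025,0,0,-1],[0,0.005,0,0,-1]]' | grep -E 'pos|force:'; python3 st.py
```

```text
tcp_pos: [0.5554, -0.0701, 0.0883]
force: [-2.6, 1.5, 5.9]
grip_force: 30.0
tcp_pos: [0.557, -0.0898, 0.0883]
force: [0.1, 5.0, 5.1]
grip_force: 30.0
tcp_pos: [0.5571, -0.0929, 0.0883]
force: [-0.5, 5.6, 6.4]
grip_force: 30.0
bay xy 0.0008398550272365156 0.0900098842047639 z 0.0883015811796484 [-0.53447835  5.64580503  6.44949266] [ 0.5900143   0.34563089 -0.06170411]
tcp_pos: [0.5572, -0.0948, 0.0883]
force: [-0.5, 4.3, 5.7]
grip_force: 30.0
bay xy 0.000776123013778701 0.08812174558066639 z 0.08828972297004352 [-0.51254111  4.25126654  5.66930127] [ 0.5790861   0.32584411 -0.07146155]
```

```bash
python3 -m jog '[[0,0,-0.001,0,-1],[0,0,-0.001,0,-1],[0,0,-0.001,0,-1]]'| grep -E 'pos|e:'; python3 -m jog '[[0,0.0025,0,0,-1],[0,0.005,0,0,-1]]' | grep -E 'pos|e:'
```

```text
tcp_pos: [0.5571, -0.0952, 0.0883]
force: [1.2, 1.3, 0.2]
grip_force: 30.0
tcp_pos: [0.5567, -0.097, 0.0883]
force: [0.3, 3.1, 1.3]
grip_force: 30.0
```

```bash
for i in 1 2 3; do python3 -m jog '[[0,0.0025,0,0,-1],[0,0.005,0,0,-1]]' | grep -E 'pos|force: \['; done
```

```text
tcp_pos: [0.5567, -0.0991, 0.0883]
force: [-0.5, 3.5, 0.9]
tcp_pos: [0.5568, -0.1012, 0.0883]
force: [0.1, 2.7, 1.5]
tcp_pos: [0.557, -0.1032, 0.0883]
force: [-0.2, 2.0, 0.0]
```

```bash
for i in 1 2 ; do python3 -m jog '[[0,0.0025,0,0,-1],[0,0.005,0,0,-1]]' | grep -E 'pos|force: \['; done
```

```text
tcp_pos: [0.5571, -0.1052, 0.0883]
force: [-0.7, 2.7, 1.0]
tcp_pos: [0.5573, -0.1072, 0.0883]
force: [-0.9, 2.5, -0.1]
```

```bash
for i in 1 2 ; do python3 -m jog '[[0,0.002,0,0,-1],[0,0.004,0,0,-1]]' | grep -E 'pos|force: \['; done
```

```text
tcp_pos: [0.5574, -0.1088, 0.0883]
force: [-1.5, 2.5, -0.8]
tcp_pos: [0.5574, -0.1104, 0.0883]
force: [0.3, 3.2, -1.6]
```

```bash
for i in 1 ; do python3 -m jog '[[0,0.002,0,0,-1],[0,0.004,0,0,-1]]' | grep -E 'pos|force: \['; done
```

```text
tcp_pos: [0.5575, -0.112, 0.0883]
force: [-0.4, 1.5, -1.6]
```

```bash
for i in 1 ; do python3 -m jog '[[0,0.002,0,0,-1],[0,0.004,0,0,-1]]' | grep -E 'pos|force: \['; done
```

```text
tcp_pos: [0.5576, -0.1136, 0.0883]
force: [-0.1, 1.3, -2.0]
```

```bash
python3 -m jog '[[0,0.002,0,0,-1],[0,0.004,0,0,-1]]' | grep -E 'pos|force: \['
```

```text
tcp_pos: [0.5577, -0.1152, 0.0883]
force: [0.1, 0.6, -2.0]
```

```bash
python3 -m jog '[[0,0.002,0,0,-1],[0,0.003,0,0,-1]]' | grep -E 'pos|force: \['
```

```text
tcp_pos: [0.5578, -0.1164, 0.0883]
force: [-0.1, 2.0, -2.2]
```

```bash
python3 -m jog '[[0,0.002,0,0,-1],[0,0.003,0,0,-1]]' | grep -E 'pos|force: \['
```

```text
tcp_pos: [0.5578, -0.1176, 0.0883]
force: [0.2, 1.8, -2.3]
```

```bash
python3 -m jog '[[0,0.002,0,0,-1],[0,0.003,0,0,-1]]' | grep -E 'pos|force: \['
```

```text
tcp_pos: [0.5579, -0.1184, 0.0884]
force: [-0.4, 3.0, -1.7]
```

```bash
python3 -m jog '[[0,0.002,0,0,-1],[0,0.003,0,0,-1]]' | grep -E 'pos|force: \['
```

```text
tcp_pos: [0.5579, -0.1193, 0.0884]
force: [-0.7, 5.9, 0.4]
```

```bash
python3 -m jog '[[0,0.002,0,0,-1],[0,0.003,0,0,-1]]' | grep -E 'pos|force: \['
```

```text
tcp_pos: [0.5579, -0.1199, 0.0885]
force: [0.5, 8.0, 2.2]
```

Buffer contact came at about y −0.1178. It is now pushed in ~2 mm at ~6 N. I'll ease back 1 mm before letting go, so friction can hold it.

```bash
python3 -m jog '[[0,0,0,0,-1],[0,0,0,0,-1]]' | grep -E 'pos|force: \['; python3 -m jog '[[0,-0.001,0,0,-1],[0,-0.002,0,0,-1],[0,-0.002,0,0,-1]]' | grep -E 'pos|force: \['
```

```text
tcp_pos: [0.5579, -0.12, 0.0885]
force: [0.5, 6.1, -0.0]
tcp_pos: [0.5579, -0.1199, 0.0883]
force: [-0.2, 4.5, -0.9]
```

```bash
python3 -m jog '[[0,-0.001,0,0,-1],[0,-0.002,0,0,-1],[0,-0.002,0,0,-1]]' | grep -E 'pos|force: \['; python3 -m jog '[[0,0,0,0,-1],[0,0,0,0,-1]]' | grep -E 'pos|force: \['
```

```text
tcp_pos: [0.558, -0.1197, 0.0883]
force: [-0.5, 1.6, -3.1]
tcp_pos: [0.558, -0.1196, 0.0883]
force: [-0.6, 2.2, -2.6]
```

```bash
python3 -m jog '[[0,-0.001,0,0,-1],[0,-0.002,0,0,-1],[0,-0.002,0,0,-1]]' | grep -E 'pos|force: \['; python3 -m jog '[[0,-0.0005,0,0,-1],[0,-0.0005,0,0,-1]]' | grep -E 'pos|force: \['
```

```text
tcp_pos: [0.558, -0.1188, 0.0883]
force: [-1.0, 0.3, -3.1]
tcp_pos: [0.5579, -0.1186, 0.0883]
force: [0.8, 0.6, -2.7]
```

Tool force is now near zero, so friction is holding the tray. I'll let go.

```bash
python3 -m jog '[[0,0,0.0004,0,-1],[0,0,0.0004,0,-0.6],[0,0,0.0004,0,-0.4],[0,0,0.0004,0,0],[0,0,0.0004,0,0]]' | grep -vE rot; python3 -m jog '[[0,0,0,0,0.2],[0,0,0,0,0.2],[0,0,0,0,0.2]]' | grep -vE rot; python3 -m jog '[[0,0,-0.03,0,0.2],[0,0,-0.1,0,0.2],[0,0,-0.2,0,0.2],[0,0,-0.3,0,0.2],[0,0,-0.4,0,0.2]]' | grep -vE rot;python3 -m jog '[[0,-0.1,0,0,0.2],[0,-0.2,0,0,0.2],[0,-0.25,0,0,0.2],[0,-0.25,0,0,0.2]]'
python3 - <<'E'
from fit import *
for n in('wrist','scene'):
    c=snap(n);P=pts(c);z=P[...,2]; save(c,n+'9.png'); np.savez(n+'9.npz',P=P,f=c['frame'])
    cc=np.array([.5611,-.1828]);a=np.radians(3.05); q=(P[...,:2]-cc)@np.array([[np.cos(a),np.sin(a)],[-np.sin(a),np.cos(a)]]).T
    for nm,lo,hi in(('rim',.07,.0795),('tops',.12,.15)):
        m=(z>lo)&(z<hi)&(abs(q[...,0])<.06)&(q[...,1]>-.095)&(q[...,1]<.16)
        if m.sum()>10: print(n,nm,m.sum(),np.percentile(q[m],[1,50,99],axis=0).round(4).tolist(),P[m][:,2].max())
E
```

```text
clock: 17.6
tcp_pos: [0.5582, -0.1186, 0.0884]
force: [0.4, -0.4, -0.4]
width: 0.0383
grip_force: 0.0
clock: 17.9
tcp_pos: [0.5579, -0.1185, 0.0882]
force: [-0.0, 0.1, -0.5]
width: 0.0528
grip_force: 0.0
clock: 18.4
tcp_pos: [0.5577, -0.1184, 0.2507]
force: [0.9, -1.4, -0.4]
width: 0.0529
grip_force: 0.0
clock: 18.8
tcp_pos: [0.5521, -0.0162, 0.2493]
eef_rot: [[0.998, 0.057, 0.001], [0.057, -0.998, 0.001], [0.001, -0.001, -1.0]]
force: [-0.2, -0.3, 0.0]
width: 0.0528
grip_force: 0.0
wrist rim 2519 [[-0.0597, -0.0918], [-0.003, -0.0218], [0.0599, 0.0964]] 0.07948725828417158
wrist tops 1786 [[-0.0357, -0.0387], [0.0044, 0.0594], [0.0398, 0.0706]] 0.1417081914514795
scene rim 349 [[-0.0599, -0.0891], [-0.0122, -0.0303], [0.0514, 0.0961]] 0.07947412751983896
scene tops 193 [[-0.0327, -0.0437], [0.0051, -0.0249], [0.0403, 0.0696]] 0.14300663450058626
```

View pics/wrist9.png

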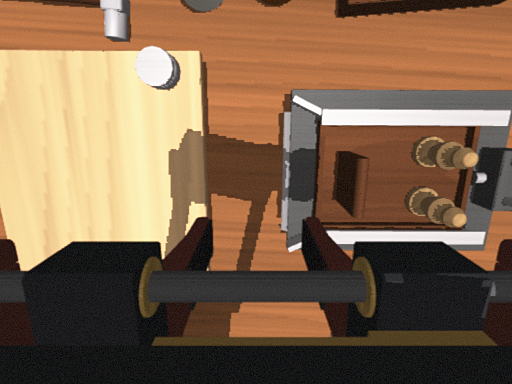

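The tray sits straight between the rails with its nose on the buffer at (480,178). Both finials stand at (455,158) and (445,210), the tail didn't move on release, and the gripper is clear. Handing in.

```bash
python3 -c "
from station import r
print(r.job_done())"
```

```text
the job is handed in; nothing more can be done
None
```

The tray is resting level on the bay floor with its nose against the buffer, pushed in about 2 mm at its deepest and about 1 mm when let go (estimated from the forces); both finials are standing, the arm is clear, and the job was handed in at about 19 s.

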